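# Close up the jeweller's bench dust collector

### The arm

A 7-joint arm with a two-finger parallel gripper is mounted at the origin on the work surface. World frame = base frame: x ahead of the robot, y to its left, z up, the work surface at z = 0. Lengths are in m, angles in rad, forces in N, time in s.
With the tool pointing down it reaches from about 0.425 to 0.875 m from the base axis. Payload 4.7 kg.
Tool frame: the origin (TCP) lies between the finger pads; the fingertips stand 22 mm ahead of it and the grasp point (between the pads) lies 3 mm ahead of it; z points along the fingers, y is the line along which they close (so a half turn about z gives the same grasp; the last joint's range is limited). The gripper opens to 87 mm and grips with 3 to 60 N. Pads are 19 mm wide; open, the fingers measure 117 mm over their backs; the gripper's body (75 mm by 190 mm) begins 51 mm behind the grasp point.
Start: joints at [-1.19, 0.321, -0.07, 1.45, 0.023, 1.371, -0.057], TCP at [0.233, 0.607, 0.245] pointing down, gripper open.
Joint ranges: [-2.86, 2.86], [-0.3, 2.09], [-1.38, 1.24], [0.06, 2.45], [-1.56, 4.7], [0.09, 2.05], [-2.69, 2.69]. Speed limits (rad/s): [2.57, 2.57, 3.14, 3.14, 3.14, 3.14, 3.14].

### API

Orientations are given as a rotation vector (axis times angle).
In Python, from bench import ctrl gives the robot as it stands. The module is installed in compiled form; this text tells all that it offers.
- The arm moves only by the tool send_rows, never from a script. Its argument "motion" is a list of rows, each an object with "claw": the opening, from -1 (shut) to 1 (fully open); "slide": the shift along the tool's x, y, z in mm, a list of three; "delta_rot": the turn, a rotation vector about the tool's x, y, z in rad, a list of three. In form: [{"claw": claw, "slide": [x, y, z], "delta_rot": [ax, ay, az]}, ...]. A call has 1 to 5 rows; each row is the pose to reach, as a shift and turn from the pose commanded when the call began, along the tool's axes at that moment; what a row does not reach only later rows make up. A row lasts 1/10 s, in which the tool goes at most 50 mm and 8.59 degrees, less where a joint would pass 70% of its speed; a pose out of reach is approached as far as the arm can. A call with a gripper value outside its range is refused whole. The fingers move at their own pace and stop on an object; "grip_force" is the grip in N (left out, the last holds). Time passes only in rows, so rows that repeat a pose let the fingers close. It gives the time, the measured TCP pose, the force, the opening and the grip force at its end, in the units of the state.
- ctrl.get_state(): the state, without advancing time (a new reading comes with each control period).
- ctrl.get_image(name): name is "scene" or "top" or "wrist"; returns a dict with "color" (384x512x3 uint8, blue, green, red), "fx", "fy", "cx", "cy" (pixels), "k1" (the pictures are not rectified: a ray, as slopes to the right and down, at radius r is drawn at 1 + k1 r^2 times it, then the intrinsics apply), "pose" (4x4, takes a point from camera to world coordinates). Camera axes: x right, y down, z forward; pixel columns grow to the right and rows downward; lengths in m; the calibration is good to about 2 mm. A picture is of the moment at which its call begins. There is no depth.
- ctrl.close_job(): hands the job in; it is judged then, once.
The state is a dict: "time": time; "joint_positions": joint angles; "qd": joint speeds; "joint_torque": joint torques, N m; "position": TCP position; "tool_rot": TCP orientation; "ft_force": force on the tool from outside, world axes, zero at the start; "torque": the same for the moment, N m; "grip_width": opening from 0.0 (shut) to 1.0 (fully open); "grip_force": force on a finger pad.
Only numpy, scipy, OpenCV 4.12 (cv2) and the standard library are available. Lean on these libraries where they do the work, as an engineer would, in place of code of your own. Each camera call takes 0.05 s, during which the arm holds its last target. There are 200 camera calls.

### The job

Push the loose suction tube fully home onto the round inlet port on top of the dust collector. Then turn the quarter-turn fastener on the sprung filter panel clockwise until its grip bar is in line with the two index ribs, press the panel down against its gasket as far as it goes, and finish while still holding it pressed down there. Leave the other things on the bench alone.

Things in the scene. Friction and masses are not known exactly. Their poses are not given: they have to be found in the camera images.
- tube: (all sizes in mm) loose straight suction tube of grey plastic, open at both ends, 90 long, 44 outside and 35 inside diameter, about 0.12 kg; stands upright on the bench. Origin: centre of its lower end, z along the tube. Either end fits
- collector: the dust collector, a fixed grey box 220 (its x) by 350 (its y) by 100 high on the bench, upright, at any slight yaw. Origin: centre of its underside, z up. The inlet port stands on its top at y = -95, the filter panel lies on its top at y = +75 (both x = 0)
- port_seat (a point): centre of the inlet port's seat, 104 above the bench: upper face of a dark collar disc 60 across, on which the tube's end rests when fully home. The spigot rises 38 from it: 32 diameter for 28, then tapering to 22 at the tip. z up
- spring_balls (a point): point on the spigot's axis 18 above the seat, level with two steel spring balls that stick 2.5 out of the spigot's sides (along the collector's y). The tube does not slide over them by its own weight: it must be pushed down, with about 3 to 8 N
- panel: filter panel, an aluminium plate 150 by 150 by 8, axes as the collector's. Origin: centre of its underside, 110 above the bench when up, 103 when fully down on the gasket. Moves straight up and down only, on springs: 3 N start it, 7 N hold it fully down, it rises when let go. With the fastener out of line it goes down only about 1.5; in line (within about 0.15 rad) it can go fully down
- rib (a point): top of one of the two index ribs (the one at the panel's x = -54; the other at x = +54, both y = 0): dark steel strips 26 by 5, 3 high, on the panel's upper face. Their common line, the collector's x through the fastener's axis, is the line of the hidden slot
- fastener (a joint): angle of the quarter-turn fastener: 0 when its grip bar is in line with the ribs (slot aligned), growing anticlockwise seen from above; turns from -0.3 to 1.6, starts at 0.8 to 1.4, stays where it is left (friction about 0.05 N m)
- fastener_grip (a point): on the fastener's vertical axis at mid height of its grip bar, 135 above the bench when the panel is up; x along the bar. The fastener is a steel disc 58 across, 6 thick, on the panel's middle; on the disc stands a dark bar 48 long, 12 wide, 23 high, whose top is 12 above this point; the disc's top is 11 below it. Gripped across its width the bar can be turned and pushed
- mandrel_stand: bystander: small steel ring cone on a round foot, 56 across, 100 high; origin under its centre
- jar: bystander: small glass jar, 48 across, 55 high; origin under its centre
- brush: bystander: bench brush lying on the bench, along its x
Not all that is in view belongs to the job. There is more than one size of the tube; the one meant has the size given above.

How it is judged:
By the outcome, as a careful person would: the job done as asked, in the order asked, and still so for the second after the job is handed in, while the arm keeps its last pose, push and grip.
It also fails if it takes over 61 s, if anything falls off the work surface, if the arm or the gripper's body presses on something with over 40 N, if the wrist force passes 120 N, or if a joint passes its speed limit or range.

## Working session

There is one attempt and no reset: what is moved stays moved. The work goes in short steps, Python scripts to look and compute and a tool call to move; the robot and the scene stay as the last step left them, time stands still between calls to the robot, and variables do not carry over. Pictures are saved under pics/ and viewed, at most 10 in all, crops included, and the job is handed in when it is done.

Besides the shell and the picture viewer there is one more tool, called after "Emit:" by a JSON object that holds its "fn" and its "kwargs", one argument or row to a line. send_rows: Moves the arm, as the interface text tells. Its arguments: {"type":"object","properties":{"motion":{"type":"array","items":{"type":"object","properties":{"claw":{"type":"number"},"slide":{"type":"array","items":{"type":"number"}},"delta_rot":{"type":"array","items":{"type":"number"}}}}},"grip_force":{"type":"number"}},"required":["motion"]}

```bash
mkdir -p pics
cat > h.py <<'E'
import numpy as np, cv2
from scipy.spatial.transform import Rotation as R
from bench import ctrl
def snap(name,fn):
    d=ctrl.get_image(name); cv2.imwrite(f'pics/{fn}.png',d['color'])
    np.savez(f'pics/{fn}.npz',**{k:v for k,v in d.items()}); return d
def load(fn): return np.load(f'pics/{fn}.npz')
def K(d): return np.array([[d['fx'],0,d['cx']],[0,d['fy'],d['cy']],[0,0,1]],float)
def ray(d,u,v):
    x=np.array([(u-d['cx'])/d['fx'],(v-d['cy'])/d['fy']]);s=x.copy()
    for _ in range(30): s=x/(1+d['k1']*(s@s))
    P=d['pose'];return P[:3,3],P[:3,:3]@np.array([s[0],s[1],1])
def at(d,u,v,z):
    o,r=ray(d,u,v);return o+r*(z-o[2])/r[2]
def proj(d,p):
    P=d['pose'];c=P[:3,:3].T@(np.array(p)-P[:3,3]);s=c[:2]/c[2];s=s*(1+d['k1']*(s@s))
    return np.array([s[0]*d['fx']+d['cx'],s[1]*d['fy']+d['cy']])
E
python3 - <<'E'
from h import *
a=snap('scene','s0');b=snap('top','t0')
cv2.imwrite('pics/both.png',cv2.resize(np.vstack([a['color'],b['color']]),None,fx=.78,fy=.78))
for d in(a,b): print(d['pose'].round(3),d['fx'],d['k1'])
s=ctrl.get_state();print({k:np.round(v,3) for k,v in s.items()})
E
```

```text
[[ 0.172  0.762 -0.625  1.162]
 [ 0.985 -0.136  0.105 -0.032]
 [-0.005 -0.634 -0.774  0.869]
 [ 0.     0.     0.     1.   ]] 380.2885780076034 -0.035019630438178795
[[-0.022 -0.998  0.059  0.472]
 [-1.     0.023  0.011  0.043]
 [-0.012 -0.058 -0.998  1.209]
 [ 0.     0.     0.     1.   ]] 373.0274967023861 0.03106783779391916
{'time': np.float64(0.1), 'joint_positions': array([-1.19 ,  0.322, -0.07 ,  1.452,  0.023,  1.371, -0.057]), 'qd': array([-0.   , -0.002, -0.001, -0.002, -0.   ,  0.   , -0.001]), 'joint_torque': array([-0.0000e+00, -4.9257e+01, -4.0600e-01, -3.1340e+01, -6.4000e-02,
        4.0000e-02,  0.0000e+00]), 'position': array([0.233, 0.606, 0.244]), 'tool_rot': array([-5.730e-01, -3.089e+00,  3.000e-03]), 'ft_force': array([-0.782,  0.239, -0.38 ]), 'torque': array([-0.015,  0.003, -0.005]), 'grip_force': np.float64(0.0), 'grip_width': np.float64(1.004)}
```

View pics/both.png

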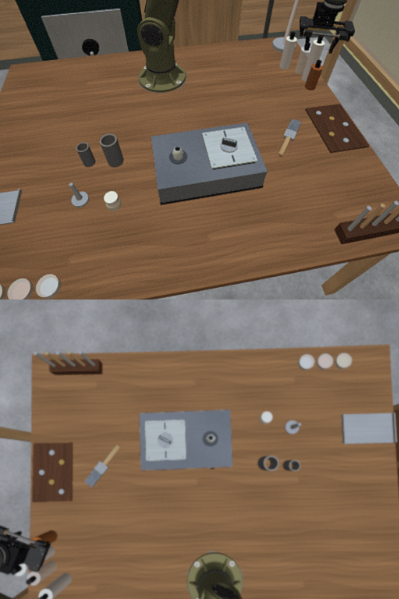

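The two views show the collector in the centre, with two tubes side by side to its right in the top view. The larger tube is near (344,210) and the smaller near (374,212), in full-size top pixels. I'll enlarge both views.

Run:
```python
from h import *
b=load('t0')['color'];a=load('s0')['color']
c1=cv2.resize(b[130:230,170:400],(782,340),interpolation=cv2.INTER_CUBIC)
c2=cv2.resize(a[155:260,90:350],(782,316),interpolation=cv2.INTER_CUBIC)[:255]
cv2.imwrite('pics/c1.png',np.vstack([c1,c2]))
```

```text
(no output)
```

View pics/c1.png

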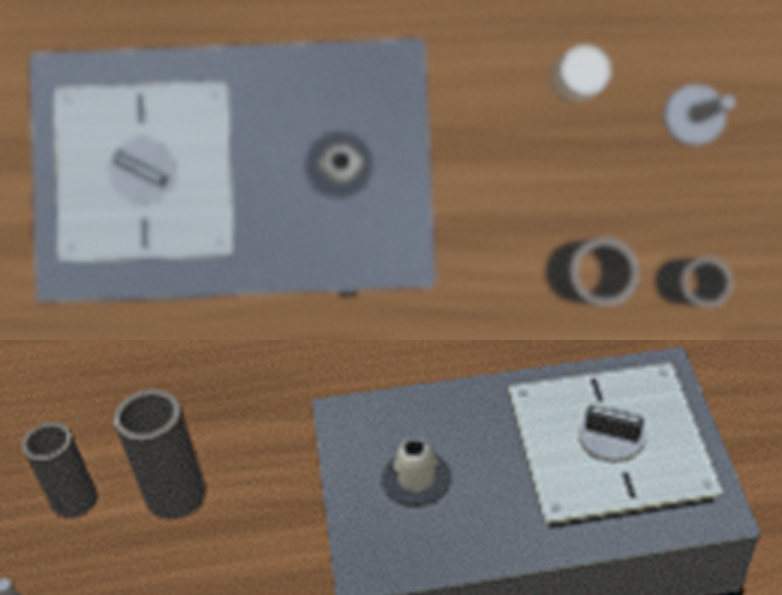

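Enlarged crop: the big tube's rim is at (605,271), about 66 px across. The small tube's rim is at (707,281), about 50 px across. The spigot tip is at (341,160), the collar at about (339,164), the bar ends at (115,155) and (166,182), and the ribs at (141,108) and (145,233). Next I'll turn these into metric positions.

Run:
```python
from h import *
t=load('t0');s=load('s0')
T=lambda u,v,z:at(t,170+(u+.5)/3.4-.5,130+(v+.5)/3.4-.5,z)
S=lambda u,v,z:at(s,90+(u+.5)/3.008-.5,155+(v-340+.5)/3.008-.5,z)
f=lambda n,p:print(n,p.round(4))
f('big',T(605,271,.09));f('small',T(707,281,.09))
print('dia big',np.linalg.norm(T(572,271,.09)-T(638,271,.09)),'small',np.linalg.norm(T(682,281,.09)-T(732,281,.09)))
for z in(.06,.075,.09,.105):f('small scene top z=%g'%z,S(49,442,z)); 
for z in(.09,.12,.14):f('big scene',S(148,415,z))
f('tip T',T(341,160,.142));f('tip S',S(414,447,.142))
f('collarT',T(339,164,.104));f('collarS',S(417,477,.104))
r1,r2=T(141,108,.121),T(145,233,.121);f('r1',r1);f('r2',r2);print(np.linalg.norm(r1-r2))
q1,q2=S(597,389,.121),S(629,485,.121);f('q1',q1);f('q2',q2);print(np.linalg.norm(q1-q2))
b1,b2=T(115,155,.147),T(166,182,.147);f('b1',b1);f('b2',b2);print(np.linalg.norm(b1-b2));f('mid',(b1+b2)/2)
c=[T(*p,.1) for p in((31,53),(424,40),(435,286),(38,300))]
for p in c:f('corner',p)
print(proj(t,[.5,0,.1]))
```

```text
big [ 0.4676 -0.2262  0.09  ]
small [ 0.457  -0.3143  0.09  ]
dia big 0.057454699693884975 small 0.04323620725225909
small scene top z=0.06 [ 0.4317 -0.3206  0.06  ]
small scene top z=0.075 [ 0.4453 -0.3152  0.075 ]
small scene top z=0.09 [ 0.4588 -0.3099  0.09  ]
small scene top z=0.105 [ 0.4723 -0.3045  0.105 ]
big scene [ 0.4422 -0.2228  0.09  ]
big scene [ 0.4699 -0.2154  0.12  ]
big scene [ 0.4884 -0.2105  0.14  ]
tip T [0.5661 0.0044 0.142 ]
tip S [0.5644 0.007  0.142 ]
collarT [0.566  0.0049 0.104 ]
collarS [0.5662 0.0072 0.104 ]
r1 [0.6171 0.1752 0.121 ]
r2 [0.509  0.1735 0.121 ]
0.10807808326167531
q1 [0.51   0.1757 0.121 ]
q2 [0.6183 0.177  0.121 ]
0.10839954239453552
b1 [0.5743 0.1946 0.147 ]
b2 [0.5506 0.152  0.147 ]
0.0487298792992744
mid [0.5625 0.1733 0.147 ]
corner [0.6709 0.274  0.1   ]
corner [ 0.6741 -0.0728  0.1   ]
corner [ 0.4578 -0.0761  0.1   ]
corner [0.4534 0.2703 0.1   ]
[271.50204718 200.10020663]
```

The small tube is 43 mm across, and its top at z = 0.09 agrees in both views. It stands at (0.458, -0.312). The port is at (0.566, 0.006) and the fastener at (0.563, 0.1745), with the bar at about 1.05 rad from the ribs. Moves come next.

```bash
cat > go.py <<'E'
import sys
from h import *
x,y,z,yaw=map(float,sys.argv[1:5])   # yaw: world angle of tool y
s=ctrl.get_state();R0=R.from_rotvec(s['tool_rot']);p=np.array(s['position'])
c,n=np.cos(yaw),np.sin(yaw)
Rt=R.from_matrix(np.array([[-n,c,0],[c,n,0],[0,0,-1]]))
print('t',round(float(s['time']),2),'slide',(R0.inv().apply(np.array([x,y,z])-p)*1000).round(1),'rot',(R0.inv()*Rt).as_rotvec().round(3))
E
python3 go.py .55 .15 .30 0
```

```text
t 0.1 slide [-459.6 -312.4  -55.8] rot [-1.000e-03  1.000e-03  1.204e+00]
```

Emit:
{"fn": "send_rows", "kwargs": {
  "motion": [
    {"claw": 1, "slide": [-460, -312, -56], "delta_rot": [0, 0, 1.204]},
    {"claw": 1, "slide": [-460, -312, -56], "delta_rot": [0, 0, 1.204]},
    {"claw": 1, "slide": [-460, -312, -56], "delta_rot": [0, 0, 1.204]},
    {"claw": 1, "slide": [-460, -312, -56], "delta_rot": [0, 0, 1.204]},
    {"claw": 1, "slide": [-460, -312, -56], "delta_rot": [0, 0, 1.204]}
  ],
  "grip_force": 40
}}

```text
time: 0.6
position: [0.376, 0.4006, 0.2695]
tool_rot: [-1.673, -2.659, 0.001]
ft_force: [1.2, 0.6, 0.8]
grip_width: 1.002
grip_force: 0.0
```

```bash
python3 go.py .55 .0 .30 0
```

```text
t 0.6 slide [-436.5  -16.6  -30.5] rot [-0.     0.     0.448]
```

Emit:
{"fn": "send_rows", "kwargs": {
  "motion": [
    {"claw": 1, "slide": [-436, -17, -30], "delta_rot": [0, 0, 0.448]},
    {"claw": 1, "slide": [-436, -17, -30], "delta_rot": [0, 0, 0.448]},
    {"claw": 1, "slide": [-436, -17, -30], "delta_rot": [0, 0, 0.448]},
    {"claw": 1, "slide": [-436, -17, -30], "delta_rot": [0, 0, 0.448]},
    {"claw": 1, "slide": [-436, -17, -30], "delta_rot": [0, 0, 0.448]}
  ]
}}

```text
time: 1.1
position: [0.476, 0.1723, 0.2867]
tool_rot: [-2.215, -2.228, -0.0]
ft_force: [1.9, 0.4, -0.1]
grip_width: 1.0
grip_force: 0.0
```

```bash
python3 go.py .458 -.312 .25 0
```

```text
t 1.1 slide [-484.2  -21.    36.6] rot [-0.    -0.     0.006]
```

Emit:
{"fn": "send_rows", "kwargs": {
  "motion": [
    {"claw": 1, "slide": [-484, -21, 36], "delta_rot": [0, 0, 0]},
    {"claw": 1, "slide": [-484, -21, 36], "delta_rot": [0, 0, 0]},
    {"claw": 1, "slide": [-484, -21, 36], "delta_rot": [0, 0, 0]},
    {"claw": 1, "slide": [-484, -21, 36], "delta_rot": [0, 0, 0]},
    {"claw": 1, "slide": [-484, -21, 36], "delta_rot": [0, 0, 0]}
  ]
}}

```text
time: 1.6
position: [0.4658, -0.0767, 0.2679]
tool_rot: [-2.214, -2.228, -0.001]
ft_force: [0.8, -0.5, 0.6]
grip_width: 0.994
grip_force: 0.0
```

```bash
python3 go.py .458 -.312 .23 0
```

```text
t 1.6 slide [-235.2   -9.3   37.8] rot [ 0.    -0.001  0.006]
```

Emit:
{"fn": "send_rows", "kwargs": {
  "motion": [
    {"claw": 1, "slide": [-228, -9, 36], "delta_rot": [0, 0, 0.006]},
    {"claw": 1, "slide": [-228, -9, 36], "delta_rot": [0, 0, 0.006]},
    {"claw": 1, "slide": [-228, -9, 36], "delta_rot": [0, 0, 0.006]},
    {"claw": 1, "slide": [-228, -9, 36], "delta_rot": [0, 0, 0.006]},
    {"claw": 1, "slide": [-228, -9, 36], "delta_rot": [0, 0, 0.006]}
  ]
}}

```text
time: 2.1
position: [0.4572, -0.3067, 0.2319]
tool_rot: [2.225, 2.217, -0.002]
ft_force: [0.4, -0.0, 0.1]
grip_width: 1.0
grip_force: 0.0
```

Emit:
{"fn": "send_rows", "kwargs": {
  "motion": [
    {"claw": 1, "slide": [0, 0, 0], "delta_rot": [0, 0, 0]},
    {"claw": 1, "slide": [0, 0, 0], "delta_rot": [0, 0, 0]}
  ]
}}

```text
time: 2.3
position: [0.4583, -0.303, 0.2316]
tool_rot: [-2.222, -2.219, 0.001]
ft_force: [0.4, 0.7, -0.2]
grip_width: 1.002
grip_force: 0.0
```

```bash
python3 go.py .458 -.312 .23 0
python3 - <<'E'
from h import *
d=snap('wrist','w0');print(d['pose'].round(3));print(proj(d,[.458,-.312,.09]))
E
```

```text
t 2.3 slide [-9.  -0.3  1.6] rot [-0.001 -0.    -0.002]
[[ 1.    -0.002 -0.002  0.459]
 [-0.002 -0.953 -0.304 -0.218]
 [-0.002  0.304 -0.953  0.373]
 [ 0.     0.     0.     1.   ]]
[251.90542799 192.80662661]
```

View pics/w0.png

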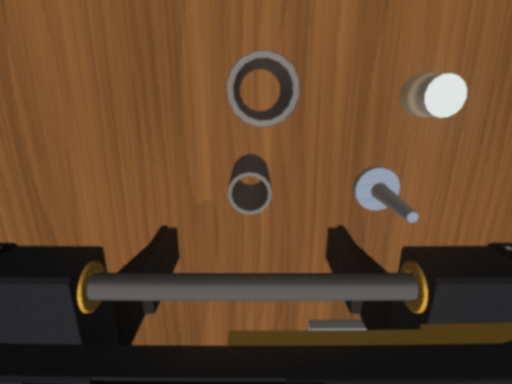

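The wrist view shows the small tube's rim at (250,193), against a prediction of (252,193), so the position holds. I'll descend.

Emit:
{"fn": "send_rows", "kwargs": {
  "motion": [
    {"claw": 1, "slide": [-9, -1, 20], "delta_rot": [0, 0, 0]},
    {"claw": 1, "slide": [-9, -1, 60], "delta_rot": [0, 0, 0]},
    {"claw": 1, "slide": [-9, -1, 100], "delta_rot": [0, 0, 0]},
    {"claw": 1, "slide": [-9, -1, 140], "delta_rot": [0, 0, 0]},
    {"claw": 1, "slide": [-9, -1, 163], "delta_rot": [0, 0, 0]}
  ]
}}

```text
time: 2.85
position: [0.4575, -0.3082, 0.0663]
tool_rot: [-2.215, -2.222, -0.001]
ft_force: [0.2, -0.0, 0.7]
grip_width: 1.0
grip_force: 0.0
```

Emit:
{"fn": "send_rows", "kwargs": {
  "motion": [
    {"claw": 1, "slide": [0, 0, 0], "delta_rot": [0, 0, 0]},
    {"claw": 0.3, "slide": [0, 0, 0], "delta_rot": [0, 0, 0]},
    {"claw": -1, "slide": [0, 0, 0], "delta_rot": [0, 0, 0]},
    {"claw": -1, "slide": [0, 0, 0], "delta_rot": [0, 0, 0]},
    {"claw": -1, "slide": [0, 0, 0], "delta_rot": [0, 0, 0]}
  ]
}}

```text
time: 3.35
position: [0.4588, -0.312, 0.0705]
tool_rot: [2.22, 2.22, 0.002]
ft_force: [-0.3, -0.7, -0.2]
grip_width: 0.719
grip_force: 0.0
```

Emit:
{"fn": "send_rows", "kwargs": {
  "motion": [
    {"claw": -1, "slide": [0, 0, 0], "delta_rot": [0, 0, 0]},
    {"claw": -1, "slide": [0, 0, 0], "delta_rot": [0, 0, 0]},
    {"claw": -1, "slide": [0, 0, 0], "delta_rot": [0, 0, 0]}
  ]
}}

```text
time: 3.65
position: [0.4578, -0.3119, 0.0694]
tool_rot: [2.222, 2.221, 0.0]
ft_force: [-1.2, -0.6, 2.2]
grip_width: 0.497
grip_force: 39.9
```

Emit:
{"fn": "send_rows", "kwargs": {
  "motion": [
    {"claw": -1, "slide": [0, 0, -20], "delta_rot": [0, 0, 0]},
    {"claw": -1, "slide": [0, 0, -60], "delta_rot": [0, 0, 0]},
    {"claw": -1, "slide": [0, 0, -100], "delta_rot": [0, 0, 0]},
    {"claw": -1, "slide": [0, 0, -140], "delta_rot": [0, 0, 0]},
    {"claw": -1, "slide": [0, 0, -170], "delta_rot": [0, 0, 0]}
  ]
}}

```text
time: 4.15
position: [0.458, -0.3123, 0.2416]
tool_rot: [2.221, 2.22, 0.002]
ft_force: [0.9, -0.6, -0.2]
grip_width: 0.495
grip_force: 39.9
```

Emit:
{"fn": "send_rows", "kwargs": {
  "motion": [
    {"claw": -1, "slide": [30, 10, 0], "delta_rot": [0, 0, 0]},
    {"claw": -1, "slide": [70, 24, 0], "delta_rot": [0, 0, 0]},
    {"claw": -1, "slide": [110, 38, 0], "delta_rot": [0, 0, 0]},
    {"claw": -1, "slide": [150, 51, 0], "delta_rot": [0, 0, 0]},
    {"claw": -1, "slide": [190, 65, 0], "delta_rot": [0, 0, 0]}
  ]
}}

```text
time: 4.65
position: [0.5229, -0.1202, 0.2392]
tool_rot: [-2.222, -2.221, -0.001]
ft_force: [0.3, -0.4, -0.9]
grip_width: 0.495
grip_force: 39.9
```

Emit:
{"fn": "send_rows", "kwargs": {
  "motion": [
    {"claw": -1, "slide": [35, 12, 0], "delta_rot": [0, 0, 0]},
    {"claw": -1, "slide": [70, 24, 0], "delta_rot": [0, 0, 0]},
    {"claw": -1, "slide": [100, 34, 0], "delta_rot": [0, 0, 0]},
    {"claw": -1, "slide": [128, 43, 0], "delta_rot": [0, 0, 0]},
    {"claw": -1, "slide": [128, 43, 0], "delta_rot": [0, 0, 0]}
  ]
}}

```text
time: 5.15
position: [0.5665, 0.0122, 0.2384]
tool_rot: [-2.212, -2.229, -0.001]
ft_force: [0.3, 0.5, -1.3]
grip_width: 0.497
grip_force: 39.9
```

Emit:
{"fn": "send_rows", "kwargs": {
  "motion": [
    {"claw": -1, "slide": [0, 0, 0], "delta_rot": [0, 0, 0]},
    {"claw": -1, "slide": [0, 0, 0], "delta_rot": [0, 0, 0]},
    {"claw": -1, "slide": [0, 0, 0], "delta_rot": [0, 0, 0]}
  ]
}}

```text
time: 5.45
position: [0.5656, 0.0045, 0.2393]
tool_rot: [2.224, 2.219, -0.0]
ft_force: [1.1, -0.6, -0.9]
grip_width: 0.491
grip_force: 39.9
```

```bash
python3 go.py .566 .006 .236 0
python3 - <<'E'
from h import *
a=snap('scene','s1');d=snap('wrist','w1');b=snap('top','t1')
c1=cv2.resize(a['color'][150:240,190:350],None,fx=3.2,fy=3.2,interpolation=cv2.INTER_CUBIC)
c2=cv2.resize(d['color'],None,fx=.55,fy=.55)
c3=cv2.resize(b['color'][130:240,170:310],None,fx=1.8,fy=1.8)
o=np.zeros((520,800,3),np.uint8);o[:c1.shape[0],:c1.shape[1]]=c1;o[290:290+c2.shape[0],:c2.shape[1]]=c2;o[290:290+c3.shape[0],300:300+c3.shape[1]]=c3
cv2.imwrite('pics/m1.png',o)
print(proj(a,[.566,.006,.142]),proj(a,[.566,.006,.166]),proj(d,[.566,.006,.142]))
E
```

```text
t 5.45 slide [1.5 0.4 3.3] rot [ 0.     0.    -0.003]
[226.98846978 190.77518118] [226.4367584 184.5066708] [252.40705613 197.7773238 ]
```

View pics/m1.png

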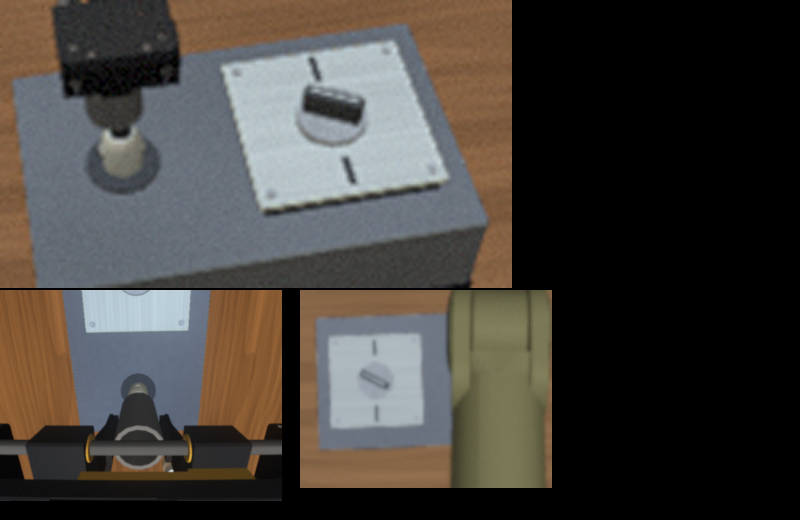

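The tube's lower end hangs over the spigot and is roughly in line. In the scene view it looks slightly left of it, at about 115 against 123 in crop pixels, so I'll measure closer.

Run:
```python
from h import *
a=load('s1')['color'];d=load('w1')['color']
c1=cv2.resize(a[165:215,205:250],(450,500),interpolation=cv2.INTER_CUBIC)
c2=cv2.resize(d[155:285,205:295],(346,500),interpolation=cv2.INTER_CUBIC)
cv2.imwrite('pics/m2.png',np.hstack([c1,cv2.convertScaleAbs(c2,alpha=1.5)]))
```

```text
(no output)
```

View pics/m2.png

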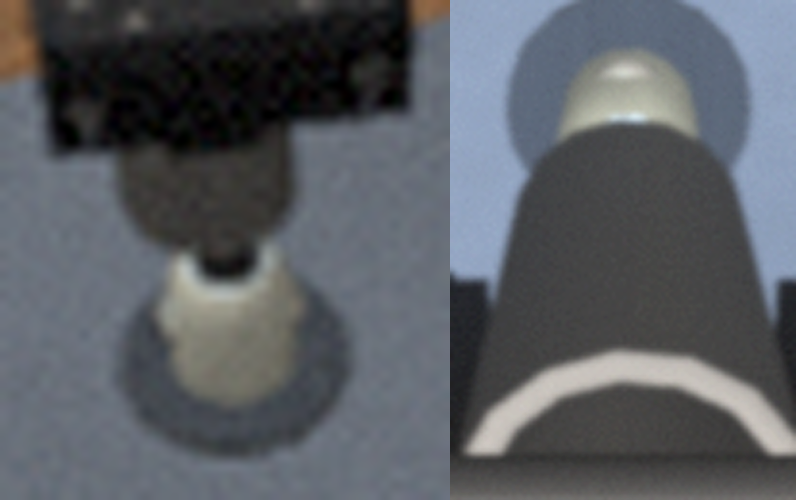

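Spigot balls are at x = 162 and 302 in the crop. Its axis extrapolates to about 217 at tube level, while the tube is centred at 207, so it is about 2.5 mm too far toward -y. In the wrist view x is within 0.5 mm (631 against 628). I'll correct and lower.

Emit:
{"fn": "send_rows", "kwargs": {
  "motion": [
    {"claw": -1, "slide": [2.5, -0.5, 0], "delta_rot": [0, 0, 0]},
    {"claw": -1, "slide": [2.5, -0.5, 10], "delta_rot": [0, 0, 0]},
    {"claw": -1, "slide": [2.5, -0.5, 20], "delta_rot": [0, 0, 0]},
    {"claw": -1, "slide": [2.5, -0.5, 30], "delta_rot": [0, 0, 0]},
    {"claw": -1, "slide": [2.5, -0.5, 34], "delta_rot": [0, 0, 0]}
  ]
}}

```text
time: 6.1
position: [0.5644, 0.0087, 0.2033]
tool_rot: [-2.22, -2.22, 0.004]
ft_force: [0.7, 0.5, -1.3]
grip_width: 0.495
grip_force: 39.9
```

Emit:
{"fn": "send_rows", "kwargs": {
  "motion": [
    {"claw": -1, "slide": [0, 0, 3], "delta_rot": [0, 0, 0]},
    {"claw": -1, "slide": [0, 0, 6], "delta_rot": [0, 0, 0]},
    {"claw": -1, "slide": [0, 0, 6], "delta_rot": [0, 0, 0]}
  ]
}}

```text
time: 6.4
position: [0.5653, 0.0087, 0.199]
tool_rot: [-2.221, -2.221, 0.0]
ft_force: [0.2, 0.0, -0.4]
grip_width: 0.496
grip_force: 39.9
```

Emit:
{"fn": "send_rows", "kwargs": {
  "motion": [
    {"claw": -1, "slide": [0, 0, 3], "delta_rot": [0, 0, 0]},
    {"claw": -1, "slide": [0, 0, 6], "delta_rot": [0, 0, 0]},
    {"claw": -1, "slide": [0, 0, 8], "delta_rot": [0, 0, 0]},
    {"claw": -1, "slide": [0, 0, 8], "delta_rot": [0, 0, 0]}
  ]
}}

```text
time: 6.8
position: [0.5661, 0.008, 0.1919]
tool_rot: [2.221, 2.22, 0.002]
ft_force: [0.9, -2.3, 0.5]
grip_width: 0.496
grip_force: 39.9
```

Emit:
{"fn": "send_rows", "kwargs": {
  "motion": [
    {"claw": -1, "slide": [0, 0, 3], "delta_rot": [0, 0, 0]},
    {"claw": -1, "slide": [0, 0, 6], "delta_rot": [0, 0, 0]},
    {"claw": -1, "slide": [0, 0, 8], "delta_rot": [0, 0, 0]},
    {"claw": -1, "slide": [0, 0, 8], "delta_rot": [0, 0, 0]}
  ]
}}

```text
time: 7.2
position: [0.5658, 0.0084, 0.1828]
tool_rot: [2.221, 2.22, 0.001]
ft_force: [3.5, -2.9, -2.2]
grip_width: 0.494
grip_force: 39.9
```

Emit:
{"fn": "send_rows", "kwargs": {
  "motion": [
    {"claw": -1, "slide": [-0.7, 0.5, 3], "delta_rot": [0, 0, 0]},
    {"claw": -1, "slide": [-0.7, 0.5, 6], "delta_rot": [0, 0, 0]},
    {"claw": -1, "slide": [-0.7, 0.5, 8], "delta_rot": [0, 0, 0]},
    {"claw": -1, "slide": [-0.7, 0.5, 8], "delta_rot": [0, 0, 0]}
  ]
}}

```text
time: 7.6
position: [0.5657, 0.0081, 0.1745]
tool_rot: [-2.221, -2.222, 0.0]
ft_force: [1.3, -0.5, -1.5]
grip_width: 0.494
grip_force: 39.9
```

Emit:
{"fn": "send_rows", "kwargs": {
  "motion": [
    {"claw": -1, "slide": [0, 0, 1.5], "delta_rot": [0, 0, 0]},
    {"claw": -1, "slide": [0, 0, 3], "delta_rot": [0, 0, 0]},
    {"claw": -1, "slide": [0, 0, 3], "delta_rot": [0, 0, 0]}
  ]
}}

```text
time: 7.9
position: [0.5658, 0.008, 0.1733]
tool_rot: [-2.221, -2.221, -0.001]
ft_force: [-3.2, -0.7, 9.5]
grip_width: 0.497
grip_force: 39.9
```

Emit:
{"fn": "send_rows", "kwargs": {
  "motion": [
    {"claw": -1, "slide": [0, 0, 1], "delta_rot": [0, 0, 0]},
    {"claw": -1, "slide": [0, 0, 2], "delta_rot": [0, 0, 0]},
    {"claw": -1, "slide": [0, 0, 2], "delta_rot": [0, 0, 0]}
  ]
}}

```text
time: 8.2
position: [0.5659, 0.0079, 0.1732]
tool_rot: [-2.221, -2.22, -0.002]
ft_force: [-6.6, -1.9, 19.7]
grip_width: 0.497
grip_force: 40.0
```

Run:
```python
from h import *
a=snap('scene','s2');cv2.imwrite('pics/m3.png',cv2.resize(a['color'][150:215,200:255],(550,550*65//55)[:2],interpolation=cv2.INTER_CUBIC)[:600])
```

```text
(no output)
```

View pics/m3.png

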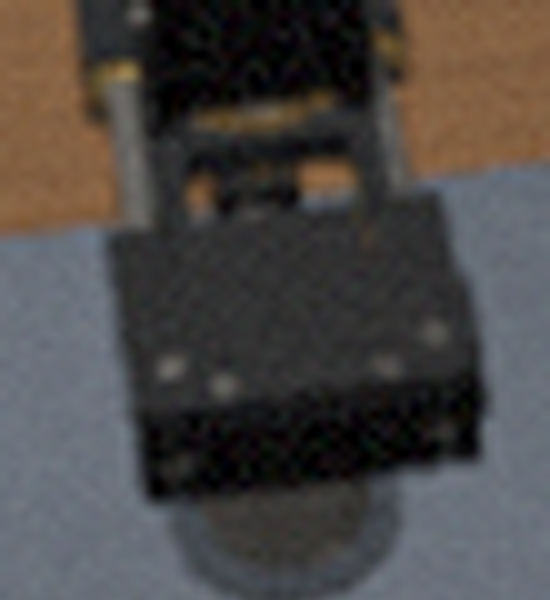

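The tube's lower end sits centred on the collar at about (285,560), with no spigot visible. Contact came at exactly the expected height, with 20 N of reaction. I'll relax the push, release and rise.

Emit:
{"fn": "send_rows", "kwargs": {
  "motion": [
    {"claw": -1, "slide": [0, 0, -4], "delta_rot": [0, 0, 0]},
    {"claw": -1, "slide": [0, 0, -4], "delta_rot": [0, 0, 0]},
    {"claw": 1, "slide": [0, 0, -4], "delta_rot": [0, 0, 0]},
    {"claw": 1, "slide": [0, 0, -4], "delta_rot": [0, 0, 0]},
    {"claw": 1, "slide": [0, 0, -4], "delta_rot": [0, 0, 0]}
  ]
}}

```text
time: 8.75
position: [0.5654, 0.0085, 0.1737]
tool_rot: [-2.22, -2.221, 0.001]
ft_force: [0.1, -0.0, -0.8]
grip_width: 0.688
grip_force: 0.0
```

Emit:
{"fn": "send_rows", "kwargs": {
  "motion": [
    {"claw": 1, "slide": [0, 0, 0], "delta_rot": [0, 0, 0]},
    {"claw": 1, "slide": [0, 0, -20], "delta_rot": [0, 0, 0]},
    {"claw": 1, "slide": [0, 0, -60], "delta_rot": [0, 0, 0]},
    {"claw": 1, "slide": [0, 0, -90], "delta_rot": [0, 0, 0]},
    {"claw": 1, "slide": [0, 0, -110], "delta_rot": [0, 0, 0]}
  ]
}}

```text
time: 9.25
position: [0.5665, 0.008, 0.2867]
tool_rot: [2.221, 2.22, 0.004]
ft_force: [0.3, -0.3, -0.3]
grip_width: 0.993
grip_force: 0.0
```

```bash
python3 go.py .563 .1745 .245 -.507
```

```text
t 9.25 slide [166.5  -3.7  41.8] rot [ 0.002 -0.002  0.507]
```

Emit:
{"fn": "send_rows", "kwargs": {
  "motion": [
    {"claw": 1, "slide": [35, -1, 0], "delta_rot": [0, 0, 0.1]},
    {"claw": 1, "slide": [75, -2, 0], "delta_rot": [0, 0, 0.22]},
    {"claw": 1, "slide": [115, -3, 0], "delta_rot": [0, 0, 0.34]},
    {"claw": 1, "slide": [150, -4, 20], "delta_rot": [0, 0, 0.46]},
    {"claw": 0.2, "slide": [166, -4, 42], "delta_rot": [0, 0, 0.507]}
  ]
}}

```text
time: 9.75
position: [0.5614, 0.1793, 0.2421]
tool_rot: [-2.704, -1.595, -0.003]
ft_force: [0.2, 0.5, -0.4]
grip_width: 0.966
grip_force: 0.0
```

Emit:
{"fn": "send_rows", "kwargs": {
  "motion": [
    {"claw": 0.2, "slide": [0, 0, 0], "delta_rot": [0, 0, 0]},
    {"claw": 0.2, "slide": [0, 0, 0], "delta_rot": [0, 0, 0]},
    {"claw": 0.2, "slide": [0, 0, 0], "delta_rot": [0, 0, 0]}
  ]
}}

```text
time: 10.05
position: [0.5629, 0.1719, 0.2437]
tool_rot: [2.708, 1.59, 0.003]
ft_force: [0.7, -0.2, 0.1]
grip_width: 0.723
grip_force: 0.0
```

```bash
python3 go.py .563 .1745 .148 -.507
python3 - <<'E'
from h import *
d=snap('wrist','w2');a=snap('scene','s3')
c1=cv2.resize(d['color'],(640,480))[:330]
c2=cv2.resize(a['color'][150:210,200:330],None,fx=4.5,fy=4.5,interpolation=cv2.INTER_CUBIC)
o=np.zeros((600,640,3),np.uint8);o[:330]=c1;o[330:600,:585]=c2;cv2.imwrite('pics/m4.png',o)
for p in([.563,.1745,.147],[.617,.1765,.121],[.509,.174,.121]):print(proj(d,p)*1.25,(proj(a,p)-[200,150])*4.5+[0,330])
E
```

```text
t 10.05 slide [ 2.2 -1.3 95.7] rot [ 0.002 -0.001 -0.002]
[313.13001571 246.16706689] [419.76799773 462.63089344]
[379.52819317 195.79948603] [443.06029987 566.12108207]
[249.86627729 268.93815079] [393.50223788 423.484455  ]
```

View pics/m4.png

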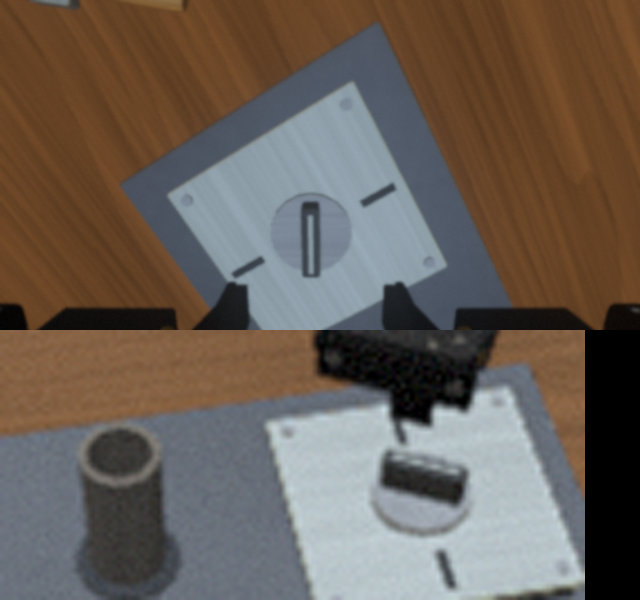

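The tube stands seated on its collar. The bar appears vertical at x = 311 in the wrist view, so the gripper is square to it, with the ribs at (378,195) and (248,267), within 2 px of prediction. I'll shift slightly and lower to grip the bar.

Emit:
{"fn": "send_rows", "kwargs": {
  "motion": [
    {"claw": 0.2, "slide": [2.5, -2, 20], "delta_rot": [0, 0, 0]},
    {"claw": 0.2, "slide": [2.5, -2, 50], "delta_rot": [0, 0, 0]},
    {"claw": 0.2, "slide": [2.5, -2, 80], "delta_rot": [0, 0, 0]},
    {"claw": 0.2, "slide": [2.5, -2, 94], "delta_rot": [0, 0, 0]},
    {"claw": 0.2, "slide": [2.5, -2, 94], "delta_rot": [0, 0, 0]}
  ]
}}

```text
time: 10.65
position: [0.5608, 0.176, 0.1474]
tool_rot: [2.708, 1.592, -0.004]
ft_force: [0.1, -0.8, -0.1]
grip_width: 0.602
grip_force: 0.0
```

Emit:
{"fn": "send_rows", "kwargs": {
  "motion": [
    {"claw": 0.2, "slide": [0, 0, 0], "delta_rot": [0, 0, 0]},
    {"claw": -1, "slide": [0, 0, 0], "delta_rot": [0, 0, 0]},
    {"claw": -1, "slide": [0, 0, 0], "delta_rot": [0, 0, 0]},
    {"claw": -1, "slide": [0, 0, 0], "delta_rot": [0, 0, 0]},
    {"claw": -1, "slide": [0, 0, 0], "delta_rot": [0, 0, 0]}
  ]
}}

```text
time: 11.15
position: [0.5615, 0.1773, 0.1487]
tool_rot: [-2.707, -1.594, -0.001]
ft_force: [-0.3, 0.8, -0.4]
grip_width: 0.321
grip_force: 0.0
```

Emit:
{"fn": "send_rows", "kwargs": {
  "motion": [
    {"claw": -1, "slide": [0, 0, 0], "delta_rot": [0, 0, 0]},
    {"claw": -1, "slide": [0, 0, 0], "delta_rot": [0, 0, 0]},
    {"claw": -1, "slide": [0, 0, 0], "delta_rot": [0, 0, 0]},
    {"claw": -1, "slide": [0, 0, 0], "delta_rot": [0, 0, 0]}
  ]
}}

```text
time: 11.55
position: [0.5621, 0.1767, 0.1484]
tool_rot: [2.707, 1.592, 0.002]
ft_force: [3.7, -1.1, -1.4]
grip_width: 0.134
grip_force: 40.0
```

```bash
python3 go.py .563 .1745 .148 -1.556
```

```text
t 11.55 slide [-1.5  1.9  0.4] rot [ 1.000e-03 -1.000e-03  1.049e+00]
```

Emit:
{"fn": "send_rows", "kwargs": {
  "motion": [
    {"claw": -1, "slide": [0, 0, 0], "delta_rot": [0, 0, 0.1]},
    {"claw": -1, "slide": [0, 0, 0], "delta_rot": [0, 0, 0.2]},
    {"claw": -1, "slide": [0, 0, 0], "delta_rot": [0, 0, 0.3]},
    {"claw": -1, "slide": [0, 0, 0], "delta_rot": [0, 0, 0.4]},
    {"claw": -1, "slide": [0, 0, 0], "delta_rot": [0, 0, 0.5]}
  ]
}}

```text
time: 12.05
position: [0.5622, 0.1767, 0.1484]
tool_rot: [3.019, 0.867, 0.003]
ft_force: [3.6, -0.7, -1.8]
grip_width: 0.136
grip_force: 40.0
```

Emit:
{"fn": "send_rows", "kwargs": {
  "motion": [
    {"claw": -1, "slide": [0, 0, 0], "delta_rot": [0, 0, 0.1]},
    {"claw": -1, "slide": [0, 0, 0], "delta_rot": [0, 0, 0.2]},
    {"claw": -1, "slide": [0, 0, 0], "delta_rot": [0, 0, 0.3]},
    {"claw": -1, "slide": [0, 0, 0], "delta_rot": [0, 0, 0.4]},
    {"claw": -1, "slide": [0, 0, 0], "delta_rot": [0, 0, 0.5]}
  ]
}}

```text
time: 12.55
position: [0.5622, 0.1766, 0.1484]
tool_rot: [3.14, 0.093, 0.003]
ft_force: [3.6, -0.8, -1.6]
grip_width: 0.13
grip_force: 40.0
```

```bash
python3 go.py .563 .1755 .148 -1.556
```

```text
t 12.55 slide [0.8 1.2 0.4] rot [ 0.001 -0.002  0.045]
```

Last 0.045 rad, then an image check of the alignment.

Emit:
{"fn": "send_rows", "kwargs": {
  "motion": [
    {"claw": -1, "slide": [0, 0, 0], "delta_rot": [0, 0, 0.045]},
    {"claw": -1, "slide": [0, 0, 0], "delta_rot": [0, 0, 0.045]},
    {"claw": -1, "slide": [0, 0, 0], "delta_rot": [0, 0, 0.045]}
  ]
}}

```text
time: 12.85
position: [0.5621, 0.1766, 0.1484]
tool_rot: [3.141, 0.03, 0.003]
ft_force: [3.7, -1.2, -1.6]
grip_width: 0.134
grip_force: 40.0
```

```bash
python3 go.py .563 .1755 .148 -1.556
python3 - <<'E'
from h import *
d=snap('wrist','w3');a=snap('scene','s4')
c1=cv2.resize(d['color'],(640,480))[:330]
c2=cv2.resize(a['color'][150:210,200:330],None,fx=4.5,fy=4.5,interpolation=cv2.INTER_CUBIC)
o=np.zeros((600,640,3),np.uint8);o[:330]=c1;o[330:600,:585]=c2;cv2.imwrite('pics/m5.png',o)
E
```

```text
t 12.85 slide [0.8 1.1 0.4] rot [ 0.001 -0.002  0.005]
```

View pics/m5.png

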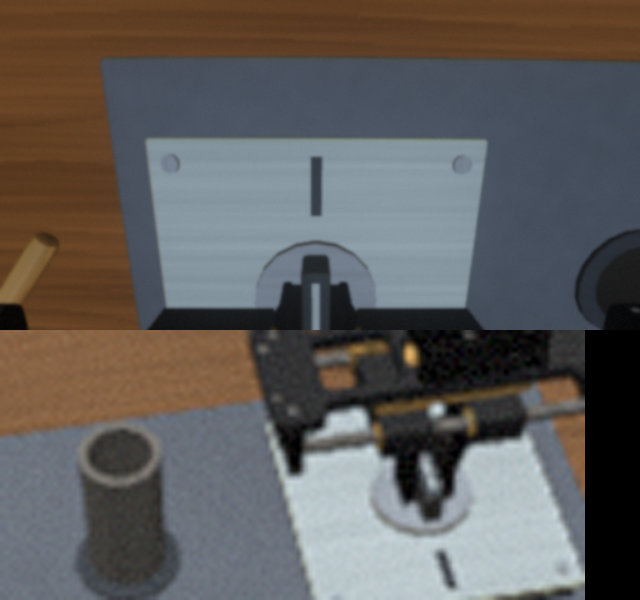

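The bar (centre x = 316) lines up with the rib (x = 316) in the wrist view, and the tube is still seated. I'll press down 7 mm in steps.

Emit:
{"fn": "send_rows", "kwargs": {
  "motion": [
    {"claw": -1, "slide": [0, 0, 1], "delta_rot": [0, 0, 0]},
    {"claw": -1, "slide": [0, 0, 2], "delta_rot": [0, 0, 0]},
    {"claw": -1, "slide": [0, 0, 3], "delta_rot": [0, 0, 0]},
    {"claw": -1, "slide": [0, 0, 4], "delta_rot": [0, 0, 0]},
    {"claw": -1, "slide": [0, 0, 4], "delta_rot": [0, 0, 0]}
  ]
}}

```text
time: 13.45
position: [0.5621, 0.1766, 0.1449]
tool_rot: [3.141, 0.029, 0.003]
ft_force: [4.7, -3.5, 5.0]
grip_width: 0.137
grip_force: 40.0
```

Emit:
{"fn": "send_rows", "kwargs": {
  "motion": [
    {"claw": -1, "slide": [0, 0, 1], "delta_rot": [0, 0, 0]},
    {"claw": -1, "slide": [0, 0, 2], "delta_rot": [0, 0, 0]},
    {"claw": -1, "slide": [0, 0, 3], "delta_rot": [0, 0, 0]},
    {"claw": -1, "slide": [0, 0, 4], "delta_rot": [0, 0, 0]},
    {"claw": -1, "slide": [0, 0, 4], "delta_rot": [0, 0, 0]}
  ]
}}

```text
time: 13.95
position: [0.5622, 0.1766, 0.1413]
tool_rot: [-3.141, -0.029, -0.003]
ft_force: [3.4, -3.5, 6.5]
grip_width: 0.135
grip_force: 40.0
```

Down 7.1 mm at 6.5 N, which is at or nearly at the stop. I'll press a little further to confirm it.

Emit:
{"fn": "send_rows", "kwargs": {
  "motion": [
    {"claw": -1, "slide": [0, 0, 1], "delta_rot": [0, 0, 0]},
    {"claw": -1, "slide": [0, 0, 2], "delta_rot": [0, 0, 0]},
    {"claw": -1, "slide": [0, 0, 2], "delta_rot": [0, 0, 0]}
  ]
}}

```text
time: 14.25
position: [0.5622, 0.1766, 0.1411]
tool_rot: [-3.14, -0.029, -0.002]
ft_force: [-1.0, -4.6, 19.0]
grip_width: 0.135
grip_force: 40.0
```

Emit:
{"fn": "send_rows", "kwargs": {
  "motion": [
    {"claw": -1, "slide": [0, 0, 1], "delta_rot": [0, 0, 0]},
    {"claw": -1, "slide": [0, 0, 1], "delta_rot": [0, 0, 0]},
    {"claw": -1, "slide": [0, 0, 1], "delta_rot": [0, 0, 0]}
  ]
}}

```text
time: 14.55
position: [0.5623, 0.1766, 0.1411]
tool_rot: [-3.14, -0.029, -0.002]
ft_force: [-3.7, -5.0, 23.7]
grip_width: 0.129
grip_force: 40.0
```

```bash
python3 -c "
from bench import ctrl
print(ctrl.close_job())"
```

```text
the job is handed in; nothing more can be done
None
```

I seated the tube on the port, turned the fastener in line with the ribs, and handed the job in with the panel held against its stop (7.3 mm down, about 24 N), at 14.6 s of the 61 s allowed.

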